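# Find the weak scanner mount and fold down its tag

## Robot

A 6-joint arm with a two-finger parallel gripper is mounted at the origin on the work surface. World frame = base frame: x ahead of the robot, y to its left, z up, the work surface at z = 0. Lengths are in m, angles in rad, forces in N, time in s.
With the tool pointing down it reaches from about 0.25 to 0.725 m from the base axis. Payload 4 kg.
Tool frame: the origin (TCP) lies where the fingers leave the gripper's body, on its centre line; the fingertips stand 73 mm ahead of it and the grasp point (between the pads) lies 54 mm ahead of it; z points along the fingers, y is the direction in which the jaws open and shut (so a half turn about z gives the same grasp; the last joint's range is limited). The gripper opens to 85 mm and grips with 20 to 120 N. Pads are 22 mm wide; open, the fingers measure 114 mm over their backs; the gripper's body (76 mm by 85 mm) begins 54 mm behind the grasp point. The pads swing forward as they close: fully open they stand 13 mm farther back than shut.
Start: joints at [1.232, 0.241, 0.005, 1.335, 0, 1.571], TCP at [0.166, 0.472, 0.304] pointing down, gripper open.
Joint ranges: [-2.72, 2.72], [-1.05, 1.87], [-1.09, 1.28], [-1.99, 2.15], [-1.42, 1.44], [-3.14, 3.14]. Speed limits (rad/s): [2.79, 2.79, 3.14, 3.14, 3.14, 3.14].

## Interface

Orientations are given as a unit quaternion [w, x, y, z].
In Python, from plant import env gives the robot as it stands. The module is installed in compiled form; this text tells all that it offers.
- The arm moves only by the tool drive_tool, never from a script. Its argument "steps" is a list of rows, each a list of 5 numbers: the shift along the tool's x, y, z in mm, then the turn about the tool's z in degrees, then the opening in per cent of the stroke, from 0 (shut) to 100 (fully open). In form: [[tx, ty, tz, roll, claw], ...]. A call has 1 to 12 rows; each row shifts and turns the commanded pose from where the row before left it, along the tool's axes as they then stand; what a row does not reach is not made up. A row lasts 1/8 s, in which the tool goes at most 62.5 mm and 10.7 degrees, less where a joint would pass 70% of its speed; a pose out of reach is approached as far as the arm can. A call with a gripper value outside its range is refused whole. The fingers move at their own pace and stop on an object; "force" is the grip in N (left out, the last holds). Time passes only in rows, so rows that do not move let the fingers close. It gives the time, the measured TCP pose, the force and the opening at its end, in the units of the state.
- env.sense(): the state, without advancing time (a new reading comes with each control period).
- env.grab_frame(name): name is "scene" or "top" or "wrist"; returns (picture, depth): 384x512x3 uint8, red, green, blue; 384x512 float32, m along the optical axis (not along the pixel's ray), 0 where there is no reading.
- env.calibration(name): a dict with "fov_y" (degrees; the focal length in pixels is half the picture's height over the tangent of half this angle, whatever the lens; pixels are square), "cx", "cy" (the principal point, pixels), "xyz" and "rotation" of the camera in the world; the wrist camera has in their place "hand_eye" (4x4, takes a point from camera to tool coordinates, whose origin is the TCP and whose axes are the flange's). Camera axes: x right, y down, z forward; pixel columns grow to the right and rows downward; lengths in m; the calibration is good to about 2 mm. A picture is of the moment at which its call begins: read the wrist's pose just before it. calibration takes no time and is no camera call.
- env.finish_job(): hands the job in, once; it reports no verdict.
The state is a dict: "time_s": time; "joint_positions": joint angles; "qvel": joint speeds; "joint_efforts": joint torques, N m; "tcp_pos": TCP position; "tcp_rot": TCP orientation; "force": force on the tool from outside, world axes, zero at the start; "wrist_torque": the same for the moment, N m; "width": finger opening in m.
Only numpy, scipy, OpenCV 4.12 (cv2) and the standard library are available. Lean on these libraries where they do the work, as an engineer would, in place of code of your own. Each camera call takes 0.05 s, during which the arm holds its last target.

## Task

The three spring mounts from the bag scanner stand in a row on the bench mat, each with a red tag leaning up in front of it: work along the row from the robot's left to its right, press each round pad about halfway down with the fingertips to feel its spring and let it come up again, then push the red tag of the softest mount fully down flat and draw back. Leave the other two tags up; do not force a pad hard against its stop. Touch only: do not lift, tip or shift a mount, and leave the plug, washer, bearing and socket tray as they lie.

Things in the scene. Friction and masses are not known exactly. Their poses are not given: they have to be found in the camera images.
- mat: Dark green-black rubber bench mat, 330 (x) by 480 (y) by 4 mm, fixed to the bench; origin at the centre of its underside, y along the row of mounts, +y towards the robot's left. Its top is 4 mm above the bench.
- mount_k: One of three like spring mounts (the letter does not tell its place in the row). Loose, 1.3 to 1.9 kg. Grey carrier plate 8 mm thick, x -130 to +50 mm, y -45 to +45 mm of this frame; on it a 54 mm steel cup with coil spring and round pad, and on the -x side, towards the robot, a hinged red tag. Origin below the pad's centre, on the plate's underside; z up. Pad top at z = 70 mm.
- pad_k_top (a point): Centre of the top face of the round black rubber pad of mount_k, 52 mm across; it goes down with the pad.
- pad_k (a joint): How far the pad of mount_k is pressed straight down, in m: 0 released, 0.012 at its stop. It springs back by itself. It starts to give at about 1 N. The three springs differ clearly: half travel takes about 3.7, 6.4 and 10 N, full travel 6.4, 12 and 19 N.
- tag_k_face (a point): Middle of the upper face of the red tag of mount_k, on its white patch, 30 mm from the hinge pin. The tag is a plate 62 mm long, 46 mm wide, 3 mm thick. Its pin runs along the mount's y axis, 56 mm from the pad's centre towards the mount's -x and 15.5 mm above the underside of the carrier plate.
- tag_k (a joint): Fold-down angle of the tag of mount_k, rad: 0 leans up at 46 degrees, free end up and towards the robot; 0.80 is flat and level on its stop, upper face 17 mm above the underside of the carrier plate. Starts at 0 to 0.1. A stiff hinge (1 to 2 N at mid-tag) keeps it where it is left. Pushing straight down on its upper face folds it.
- mount_m: One of three like spring mounts (the letter does not tell its place in the row). Loose, 1.3 to 1.9 kg. Grey carrier plate 8 mm thick, x -130 to +50 mm, y -45 to +45 mm of this frame; on it a 54 mm steel cup with coil spring and round pad, and on the -x side, towards the robot, a hinged red tag. Origin below the pad's centre, on the plate's underside; z up. Pad top at z = 70 mm.
- pad_m_top (a point): Centre of the top face of the round black rubber pad of mount_m, 52 mm across; it goes down with the pad.
- pad_m (a joint): How far the pad of mount_m is pressed straight down, in m: 0 released, 0.012 at its stop. It springs back by itself. It starts to give at about 1 N. The three springs differ clearly: half travel takes about 3.7, 6.4 and 10 N, full travel 6.4, 12 and 19 N.
- tag_m_face (a point): Middle of the upper face of the red tag of mount_m, on its white patch, 30 mm from the hinge pin. The tag is a plate 62 mm long, 46 mm wide, 3 mm thick. Its pin runs along the mount's y axis, 56 mm from the pad's centre towards the mount's -x and 15.5 mm above the underside of the carrier plate.
- tag_m (a joint): Fold-down angle of the tag of mount_m, rad: 0 leans up at 46 degrees, free end up and towards the robot; 0.80 is flat and level on its stop, upper face 17 mm above the underside of the carrier plate. Starts at 0 to 0.1. A stiff hinge (1 to 2 N at mid-tag) keeps it where it is left. Pushing straight down on its upper face folds it.
- mount_p: One of three like spring mounts (the letter does not tell its place in the row). Loose, 1.3 to 1.9 kg. Grey carrier plate 8 mm thick, x -130 to +50 mm, y -45 to +45 mm of this frame; on it a 54 mm steel cup with coil spring and round pad, and on the -x side, towards the robot, a hinged red tag. Origin below the pad's centre, on the plate's underside; z up. Pad top at z = 70 mm.
- pad_p_top (a point): Centre of the top face of the round black rubber pad of mount_p, 52 mm across; it goes down with the pad.
- pad_p (a joint): How far the pad of mount_p is pressed straight down, in m: 0 released, 0.012 at its stop. It springs back by itself. It starts to give at about 1 N. The three springs differ clearly: half travel takes about 3.7, 6.4 and 10 N, full travel 6.4, 12 and 19 N.
- tag_p_face (a point): Middle of the upper face of the red tag of mount_p, on its white patch, 30 mm from the hinge pin. The tag is a plate 62 mm long, 46 mm wide, 3 mm thick. Its pin runs along the mount's y axis, 56 mm from the pad's centre towards the mount's -x and 15.5 mm above the underside of the carrier plate.
- tag_p (a joint): Fold-down angle of the tag of mount_p, rad: 0 leans up at 46 degrees, free end up and towards the robot; 0.80 is flat and level on its stop, upper face 17 mm above the underside of the carrier plate. Starts at 0 to 0.1. A stiff hinge (1 to 2 N at mid-tag) keeps it where it is left. Pushing straight down on its upper face folds it.
- end_plug_mid (a point): Middle of the loose aluminium roller end plug, 50 mm across and 30 mm high, standing on the mat beyond the row; leave alone.
- washer_mid (a point): Middle of the loose dull bronze thrust washer, 52 mm across, 5 mm thick, lying on the mat beyond the row; leave alone.
- bearing_mid (a point): Middle of the loose cracked black nylon bearing, 52 mm across, 15 mm high, on the bench to the robot's right of the mat; leave alone.
- socket_tray_mid (a point): Middle of the loose green socket tray, 100 x 200 mm, 28 mm high, its sockets standing up to 39 mm, on the bench to the robot's left of the mat; leave alone.
There are look-alikes about, which are no part of the job. Leave any purple or yellow look-alike of the mount_p alone.

How it is judged:
By the outcome, as a careful person would: the job done as asked, in the order asked, and still so for the second after the job is handed in, with the robot touching nothing.
It also fails if it takes over 56 s, if anything falls off the work surface, if the arm or the gripper's body presses on something with over 40 N, if the wrist force passes 120 N, or if a joint passes its speed limit or range.

## Working session

There is one attempt and no reset: what is moved stays moved. The work goes in short steps, Python scripts to look and compute and a tool call to move; the robot and the scene stay as the last step left them, time stands still between calls to the robot, and variables do not carry over. Pictures are saved under pics/ and viewed, and the job is handed in when it is done.

Besides the shell and the picture viewer there is one more tool, called after "Emit:" as name(argument=value, ...) on one line, values as JSON. drive_tool: Moves the arm, as the interface text tells. Its arguments: {"type":"object","properties":{"steps":{"type":"array"},"force":{"type":"number"}},"required":["steps"]}

```bash
mkdir -p pics; cat > h.py <<'E'
import numpy as np, cv2
from plant import env
def K(n):
    c=env.calibration(n); return 192/np.tan(np.radians(c['fov_y'])/2),c['cx'],c['cy'],c
def grab(n,fn):
    s=env.sense(); im,d=env.grab_frame(n); np.savez(''+fn+'.npz',im=im,d=d,p=s['tcp_pos'],q=s['tcp_rot'])
    cv2.imwrite('pics/'+fn+'.png',im[:,:,::-1]); return im,d,s
E
python3 - <<'E'
from h import *
s=env.sense()
for k,v in s.items(): print(k,np.round(v,4))
for n in('scene','top','wrist'):
    print(n,env.calibration(n))
    im,d,s=grab(n,n+'1')
    print(d.min(),d.max())
E
```

```text
time_s 0.0
joint_positions [1.2320e+00 2.4140e-01 3.7000e-03 1.3352e+00 1.0000e-04 1.5708e+00]
qvel [-0.0001 -0.0001 -0.0002  0.     -0.0007 -0.0004]
joint_efforts [ 8.00000e-04 -3.72314e+01  2.52409e+01  1.69000e-02  0.00000e+00
 -0.00000e+00]
tcp_pos [0.166  0.4711 0.303 ]
tcp_rot [-2.000e-04  1.686e-01  9.857e-01 -1.000e-03]
force [-0.4676  0.271  -0.2427]
wrist_torque [-0.0389  0.0039 -0.0033]
width 0.0855
scene {'fov_y': 44.03889416713328, 'cx': 248.3979610018485, 'cy': 191.0393727400892, 'xyz': array([1.47580613, 0.27517724, 0.8738395 ]), 'rotation': array([-0.25709498,  0.54623621,  0.71837972, -0.34562806])}
0.0 3.0362484
top {'fov_y': 50.605067871903266, 'cx': 257.079294035823, 'cy': 196.93465015741995, 'xyz': array([0.32670535, 0.00347488, 1.3580426 ]), 'rotation': array([ 0.05173656, -0.6967988 ,  0.71396698, -0.04523178])}
0.0 2.318159
wrist {'fov_y': 62.365997053095654, 'cx': 250.25238255910347, 'cy': 188.4257070567201, 'hand_eye': array([[-2.58072646e-04, -9.55195912e-01, -2.95974158e-01,
         7.53767167e-02],
       [ 9.99998944e-01, -6.69823081e-04,  1.28977441e-03,
        -2.41750352e-04],
       [-1.43023757e-03, -2.95973513e-01,  9.55195077e-01,
        -6.95613110e-02],
       [ 0.00000000e+00,  0.00000000e+00,  0.00000000e+00,
         1.00000000e+00]])}
0.0 0.48399216
```

View pics/top1.png

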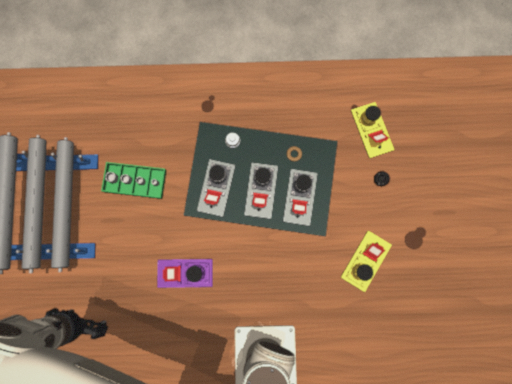

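View pics/scene1.png

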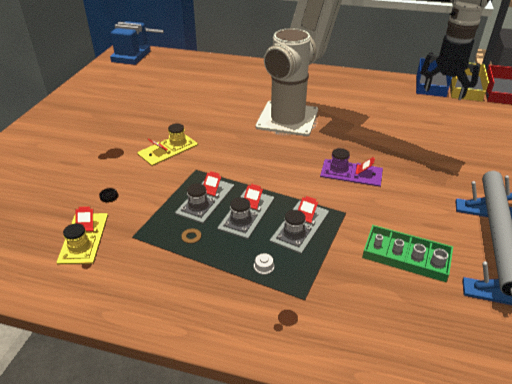

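View pics/wrist1.png

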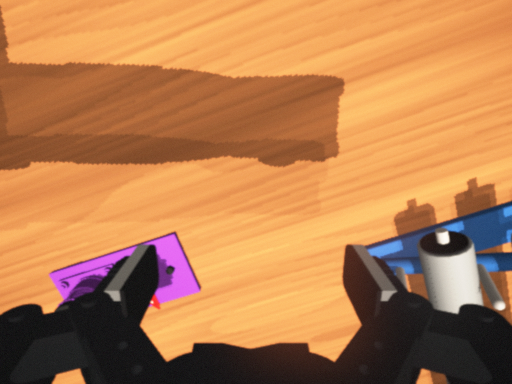

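The top view shows the three grey mounts on the mat, with pads at about (217,174), (263,177) and (302,183). Look-alikes are purple at (195,273) and yellow at (372,113) and (364,272); the bearing at (381,178), plug at (232,140) and washer at (294,153) are round but not pads. I choose the three grey ones and check them in a crop.

```bash
cat >> h.py <<'E'
from scipy.spatial.transform import Rotation as R
def rot(q): return R.from_quat(np.r_[q[1:],q[0]]).as_matrix()
def campose(n,z=None):
    f,cx,cy,c=K(n)
    if n!='wrist': return rot(c['rotation']),c['xyz']
    T=np.eye(4);T[:3,:3]=rot(z['q']);T[:3,3]=z['p'];T=T@c['hand_eye'];return T[:3,:3],T[:3,3]
def cloud(n,z):
    f,cx,cy,c=K(n);d=z['d'];v,u=np.mgrid[:384,:512]
    P=np.stack([(u-cx)/f*d,(v-cy)/f*d,d],-1);Rm,t=campose(n,z);return P@Rm.T+t
def ray(n,uv,z=None):
    f,cx,cy,c=K(n);Rm,t=campose(n,z);r=Rm@np.array([(uv[0]-cx)/f,(uv[1]-cy)/f,1]);return t,r/np.linalg.norm(r)
def tri(rs):
    A=sum(np.eye(3)-np.outer(r,r) for t,r in rs);b=sum((np.eye(3)-np.outer(r,r))@t for t,r in rs);return np.linalg.solve(A,b)
E
python3 - <<'E'
from h import *
a=cv2.imread('pics/top1.png');c=cv2.resize(a[115:240,180:345],None,fx=4.8,fy=4.8,interpolation=cv2.INTER_CUBIC);cv2.imwrite('pics/c1.png',c)
a=cv2.imread('pics/scene1.png');c=cv2.resize(a[160:290,130:350],None,fx=3.6,fy=3.6,interpolation=cv2.INTER_CUBIC);cv2.imwrite('pics/c2.png',c)
z=dict(np.load('top1.npz'));P=cloud('top',z)
for uv in [(217,173),(263,175),(303,182),(232,140),(195,272),(372,113),(364,272),(212,198),(260,201),(300,208)]:
    print(uv,np.round(P[uv[1],uv[0]],4))
E
```

```text
(217, 173) [0.586  0.1409 0.0703]
(263, 175) [ 0.5744 -0.0075  0.0765]
(303, 182) [ 0.5479 -0.1344  0.0794]
(232, 140) [0.7044 0.0931 0.0354]
(195, 272) [0.2728 0.2124 0.073 ]
(372, 113) [ 0.7731 -0.3704  0.0712]
(364, 272) [ 0.2609 -0.3121  0.0775]
(212, 198) [0.5081 0.1605 0.0472]
(260, 201) [0.494  0.0042 0.0497]
(300, 208) [ 0.4676 -0.1243  0.0527]
```

View pics/c1.png

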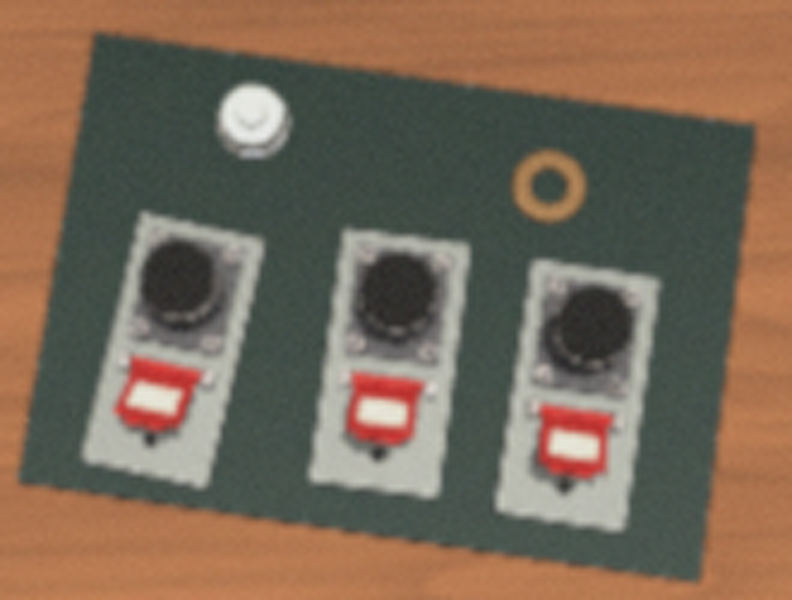

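View pics/c2.png

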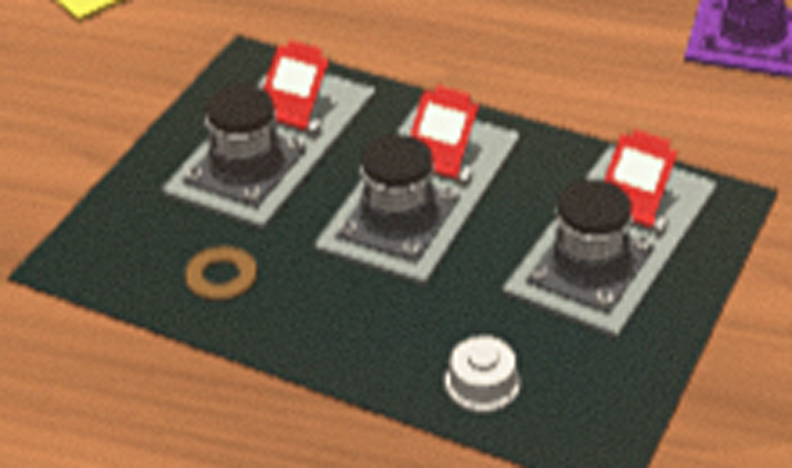

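The crops confirm three grey mounts with tags up. Next I triangulate pads and white patches from the two views.

```bash
python3 - <<'E'
from h import *
t=lambda p:((p[0]+.5)/4.8-.5+180,(p[1]+.5)/4.8-.5+115)
s=lambda p:((p[0]+.5)/3.6-.5+130,(p[1]+.5)/3.6-.5+160)
for n,a,b in [('padL',(178,276),(594,206)),('padM',(397,291),(397,160)),('padR',(596,319),(240,107)),('tagL',(156,398),(640,172)),('tagM',(382,411),(442,124)),('tagR',(574,445),(297,76))]:
    print(n,np.round(tri([ray('top',t(a)),ray('scene',s(b))]),4))
z=dict(np.load('top1.npz'));P=cloud('top',z)
im=z['im'].astype(int)
# plate axis by grey plate points
hsv=cv2.cvtColor(z['im'],cv2.COLOR_RGB2HSV)
X,Y,Z=P[...,0],P[...,1],P[...,2]
for n,c in [('L',(.586,.141)),('M',(.575,-.007)),('R',(.55,-.135))]:
    m=(Z>-.01)&(abs(Y-c[1]-(.0)*1)<.075)&(X>c[0]-.17)&(X<c[0]+.08)&(hsv[...,2]>100)&(hsv[...,1]<60)
    nn,lab,st,cen=cv2.connectedComponentsWithStats(m.astype(np.uint8));k=1+np.argmax(st[1:,4])
    red=((hsv[...,0]<8)|(hsv[...,0]>172))&(hsv[...,1]>150)&(abs(Y-c[1])<.075)&(X>c[0]-.17)&(X<c[0])&(Z>.012)
    print(n,'plate z',np.median(Z[lab==k]),cv2.minAreaRect(np.float32(np.c_[X[lab==k],Y[lab==k]])),'red n',red.sum(),np.median(P[red],0).round(4))
    pb=(abs(X-c[0])<.035)&(abs(Y-c[1])<.035)&(Z>.06);print('  pad',pb.sum(),np.median(P[pb],0).round(4),P[pb].mean(0).round(4))
E
```

```text
padL [0.5893 0.1409 0.0695]
padM [ 0.5758 -0.0067  0.0676]
padR [ 0.5523 -0.138   0.0712]
tagL [0.5107 0.1607 0.0397]
tagM [0.4978 0.0056 0.0423]
tagR [ 0.471  -0.1227  0.043 ]
L plate z 0.014433370183969174 ((0.5491653084754944, 0.15297341346740723), (0.0951688289642334, 0.1828322857618332), 75.85704803466797) red n 82 [0.5228 0.1586 0.0362]
  pad 213 [0.5874 0.1398 0.0756] [0.5869 0.1393 0.075 ]
M plate z 0.014329110363242359 ((0.5363913774490356, 0.0007925480604171753), (0.0935472846031189, 0.18277058005332947), 81.05712127685547) red n 83 [0.5092 0.007  0.0341]
  pad 212 [ 0.5749 -0.0073  0.0756] [ 0.575  -0.007   0.0748]
R plate z 0.014208393145956011 ((0.5097243785858154, -0.12960299849510193), (0.09385517239570618, 0.18195746839046478), 79.4927978515625) red n 87 [ 0.483  -0.1213  0.0348]
  pad 217 [ 0.5484 -0.1374  0.0757] [ 0.5488 -0.137   0.075 ]
```

Emit:
drive_tool(steps=[[-30,-10,0,0,0],[-43,-14.5,0,0,0],[-43,-14.5,0,0,0],[-43,-14.5,0,0,0],[-43,-14.5,0,0,0],[-43,-14.5,0,0,0],[-43,-14.5,0,0,0],[-43,-14.5,0,0,0],[-43,-14.5,0,0,0],[-43,-14.5,0,0,0],[-43,-14.5,0,0,0],[-47,-16,0,-8,0]])

```text
time_s: 1.65
tcp_pos: [0.5884, 0.1409, 0.3035]
tcp_rot: [-0.0, 0.097, 0.995, -0.0]
force: [0.8, -0.0, 1.7]
width: 0.0004
```

```bash
cat > st.py <<'E'
from h import *
import sys
s=env.sense();p=np.array(s['tcp_pos']);Rm=rot(s['tcp_rot'])
print('t',s['time_s'],'p',p.round(4),'F',np.round(s['force'],2),'w',round(s['width'],4),'yaw',np.degrees(np.arctan2(-Rm[0,1],Rm[1,1])).round(2),'zaxis',Rm[:,2].round(3))
if len(sys.argv)>3:
    print('tool shift mm',(Rm.T@(np.array(list(map(float,sys.argv[1:4])))-p)*1000).round(1))
E
python3 st.py .588 .141 .190
python3 - <<'E'
from h import *
grab('wrist','w2')
E
```

```text
t 1.65 p [0.5884 0.1409 0.3035] F [ 0.77 -0.04  1.67] w 0.0004 yaw -11.17 zaxis [-0.001  0.    -1.   ]
tool shift mm [3.000e-01 1.000e-01 1.135e+02]
```

View pics/w2.png

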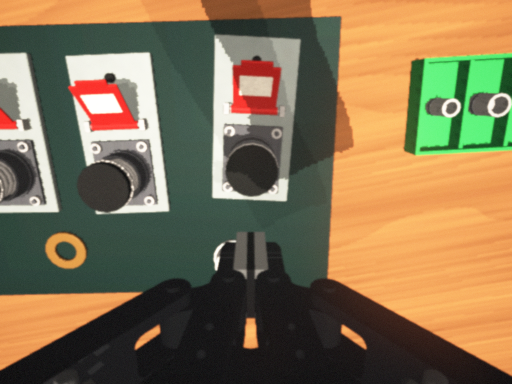

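The wrist view shows pad L at (251,169) and its white patch at (259,86). Pad M is at (105,187), its patch at (102,104).

```bash
python3 - <<'E'
from h import *
z=dict(np.load('w2.npz'));P=cloud('wrist',z)
def pl(uv,h):
    t,r=ray('wrist',uv,z);return (t+r*(h-t[2])/r[2]).round(4)
for n,uv,h in [('padL',(251,169),.074),('padM',(105,187),.074),('tagL',(259,86),.041),('tagM',(102,104),.041)]:
    print(n,pl(uv,h),P[uv[1],uv[0]].round(4))
E
```

```text
padL [0.586  0.1422 0.074 ] [0.5861 0.1422 0.0738]
padM [ 0.576  -0.0024  0.074 ] [ 0.5761 -0.0027  0.0735]
tagL [0.5121 0.165  0.041 ] [0.5121 0.1649 0.043 ]
tagM [0.4983 0.0059 0.041 ] [0.4984 0.0068 0.0431]
```

Emit:
drive_tool(steps=[[0,0,30,0,0],[0,0,40,0,0],[0,0,25,0,0],[0,0,10,0,0],[0,0,0,0,0],[0,0,0,0,0]])

```text
time_s: 2.45
tcp_pos: [0.5883, 0.142, 0.2003]
tcp_rot: [0.001, 0.099, 0.995, 0.0]
force: [-0.8, 0.7, -0.6]
width: -0.0004
```

```bash
python3 st.py .588 .141 .147
```

```text
t 2.45 p [0.5883 0.142  0.2003] F [-0.79  0.67 -0.64] w -0.0004 yaw -11.41 zaxis [ 0.002  0.001 -1.   ]
tool shift mm [ 0.2 -1.1 53.3]
```

Emit:
drive_tool(steps=[[1,-1,20,0,0],[0,0,20,0,0],[0,0,8,0,0],[0,0,0,0,0],[0,0,0,0,0]])

```text
time_s: 3.08
tcp_pos: [0.5871, 0.1412, 0.1521]
tcp_rot: [0.001, 0.099, 0.995, 0.0]
force: [1.5, 0.3, -0.0]
width: -0.0002
```

```bash
cat > rd.py <<'E'
from h import *
import sys
n=int(sys.argv[1]) if len(sys.argv)>1 else 4
L=[]
for i in range(n):
    s=env.sense();L.append(np.r_[s['tcp_pos'],s['force'],s['joint_efforts'][1:4]])
    env.grab_frame('wrist')
L=np.array(L);print(s['time_s'],'mean',L.mean(0).round(4),'std',L.std(0).round(4)[:6])
E
python3 rd.py 5
```

```text
3.275 mean [ 5.86900e-01  1.41200e-01  1.51900e-01  3.35000e-01  1.96900e-01
 -3.69000e-02 -4.87595e+01  2.29318e+01 -1.00000e-04] std [1.000e-04 0.000e+00 2.000e-04 7.450e-01 6.353e-01 4.407e-01]
```

Emit:
drive_tool(steps=[[0,0,2,0,0],[0,0,2,0,0],[0,0,2,0,0],[0,0,0,0,0]])

```text
time_s: 3.82
tcp_pos: [0.5863, 0.141, 0.145]
tcp_rot: [-0.0, 0.099, 0.995, 0.0]
force: [-0.3, 1.2, 3.3]
width: 0.0
```

```bash
python3 rd.py 4
```

```text
3.975 mean [  0.5863   0.141    0.1451  -0.7524  -0.2255   3.0104 -47.5265  22.4446
  -0.3833] std [0.     0.     0.     0.5109 0.8586 0.4025]
```

Emit:
drive_tool(steps=[[0,0,2,0,0],[0,0,0,0,0]])

```text
time_s: 4.28
tcp_pos: [0.5864, 0.141, 0.143]
tcp_rot: [0.0, 0.099, 0.995, 0.0]
force: [-1.4, 0.3, 4.8]
width: 0.0
```

```bash
python3 rd.py 4
```

```text
4.425 mean [  0.5863   0.141    0.1431  -1.6718  -0.3101   4.6873 -46.6317  22.18
  -0.6481] std [0.     0.     0.     0.3937 0.4587 0.1517]
```

Emit:
drive_tool(steps=[[0,0,2,0,0],[0,0,0,0,0]])

```text
time_s: 4.72
tcp_pos: [0.5863, 0.141, 0.1411]
tcp_rot: [0.0, 0.099, 0.995, 0.0]
force: [-0.6, -0.0, 6.2]
width: 0.0
```

```bash
python3 rd.py 4
```

```text
4.875 mean [  0.5863   0.141    0.1411  -1.5659  -0.4127   6.235  -45.7367  21.9271
  -0.9083] std [0.     0.     0.     0.5779 0.2974 0.1252]
```

L is the middle spring: 6.2 N at about 6 mm, 0.83 N/mm. Releasing, then on to M.

Emit:
drive_tool(steps=[[0,0,-3,0,0],[0,0,-5,0,0],[0,0,-20,0,0],[0,0,-30,0,0],[0,0,0,0,0]])

```text
time_s: 5.55
tcp_pos: [0.588, 0.1414, 0.2012]
tcp_rot: [0.003, 0.099, 0.995, 0.001]
force: [0.9, 1.2, -1.0]
width: 0.0001
```

```bash
python3 st.py .5757 -.0055 .200; python3 rd.py 1
```

```text
t 5.55 p [0.588  0.1414 0.2012] F [ 0.9   1.25 -1.05] w 0.0001 yaw -11.41 zaxis [ 0.005  0.001 -1.   ]
tool shift mm [ -17.  -146.4    1. ]
5.55 mean [  0.588    0.1414   0.2012   0.9004   1.2453  -1.0456 -48.6344  24.2527
   0.3737] std [0. 0. 0. 0. 0. 0.]
```

Emit:
drive_tool(steps=[[-3,-25,0,0,0],[-5,-40,0,0,0],[-5,-45,0,0,0],[-4,-36,0,0,0],[0,0,0,0,0],[0,0,0,0,0]])

```text
time_s: 6.35
tcp_pos: [0.5737, -0.0052, 0.1978]
tcp_rot: [-0.001, 0.1, 0.995, 0.0]
force: [0.0, 0.2, -0.2]
width: -0.0
```

```bash
python3 st.py .5757 -.0055 .152; python3 - <<'E'
from h import *
im,d,s=grab('wrist','w3'); z=dict(np.load('w3.npz'));P=cloud('wrist',z)
m=(P[...,2]>.066)&(P[...,2]<.08)&(abs(P[...,0]-.57)<.045)&(abs(P[...,1])<.045)
v,u=np.nonzero(m);print(m.sum(),u.mean(),v.mean(),cv2.minEnclosingCircle(np.float32(P[m][:,:2])),P[m].mean(0))
E
```

```text
t 6.35 p [ 0.5737 -0.0052  0.1978] F [ 0.03  0.24 -0.2 ] w -0.0 yaw -11.42 zaxis [-0.002  0.001 -1.   ]
tool shift mm [-2.1  0.1 45.8]
3991 250.1207717364069 208.4996241543473 ((0.576555073261261, -0.005797444377094507), 0.02601470798254013) [ 0.57212027 -0.00496365  0.07341707]
```

View pics/w3.png

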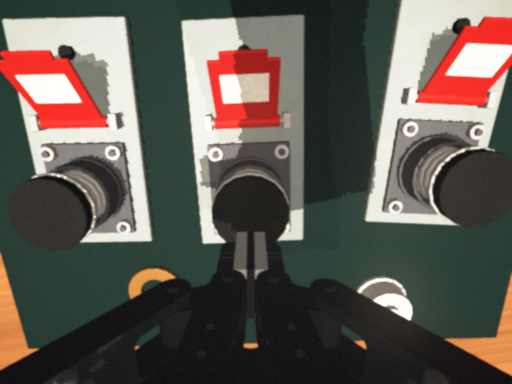

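Pad M, at (250,208), fits a 26 mm circle centred at (0.5765, -0.0058), z 0.073. All three tags are up and pad L is back up.

Emit:
drive_tool(steps=[[-2,0,20,0,0],[0,0,16,0,0],[0,0,8,0,0],[0,0,3,0,0],[0,0,2,0,0],[0,0,2,0,0],[0,0,0,0,0],[0,0,0,0,0]])

```text
time_s: 7.4
tcp_pos: [0.5762, -0.0059, 0.1482]
tcp_rot: [0.0, 0.099, 0.995, 0.0]
force: [-0.7, 0.1, 0.2]
width: 0.0
```

```bash
python3 rd.py 4
```

```text
7.55 mean [ 5.76200e-01 -5.90000e-03  1.48200e-01 -6.78800e-01 -4.89800e-01
 -9.90000e-03 -4.64300e+01  2.24712e+01 -4.00000e-04] std [0.000e+00 0.000e+00 1.000e-04 1.665e-01 5.267e-01 1.841e-01]
```

Emit:
drive_tool(steps=[[0,0,1,0,0],[0,0,2,0,0],[0,0,0,0,0]])

```text
time_s: 7.98
tcp_pos: [0.5762, -0.0059, 0.145]
tcp_rot: [0.0, 0.099, 0.995, 0.0]
force: [0.2, -0.1, 2.3]
width: -0.0001
```

```bash
python3 rd.py 4
```

```text
8.125 mean [ 5.76200e-01 -5.90000e-03  1.45000e-01  4.01500e-01  2.17000e-02
  1.71220e+00 -4.54345e+01  2.18590e+01 -8.61000e-02] std [0.     0.     0.     0.2052 0.4381 0.6791]
```

Emit:
drive_tool(steps=[[0,0,2,0,0],[0,0,0,0,0]])

```text
time_s: 8.43
tcp_pos: [0.5762, -0.0059, 0.143]
tcp_rot: [0.0, 0.099, 0.995, 0.0]
force: [0.7, -0.7, 2.2]
width: -0.0001
```

```bash
python3 rd.py 4
```

```text
8.575 mean [ 5.76200e-01 -5.90000e-03  1.43000e-01  2.90400e-01 -1.88000e-01
  2.72480e+00 -4.49518e+01  2.14651e+01 -6.19000e-02] std [0.     0.     0.     0.4262 0.4262 0.3625]
```

Emit:
drive_tool(steps=[[0,0,2,0,0],[0,0,0,0,0]])

```text
time_s: 8.88
tcp_pos: [0.5762, -0.0059, 0.1409]
tcp_rot: [0.0, 0.099, 0.995, 0.0]
force: [0.3, -0.3, 4.0]
width: 0.0
```

```bash
python3 rd.py 4
```

```text
9.025 mean [ 5.76200e-01 -5.90000e-03  1.41000e-01 -9.31000e-02 -2.58000e-02
  3.37250e+00 -4.44541e+01  2.10778e+01 -4.44000e-02] std [0.     0.     0.     0.5501 0.3428 0.5457]
```

Emit:
drive_tool(steps=[[0,0,-3,0,0],[0,0,-5,0,0],[0,0,-20,0,0],[0,0,-30,0,0],[0,0,0,0,0]])

```text
time_s: 9.7
tcp_pos: [0.5772, -0.0058, 0.2011]
tcp_rot: [0.002, 0.099, 0.995, 0.0]
force: [-0.2, 0.2, -0.4]
width: 0.0001
```

```bash
python3 st.py .5515 -.1375 .200
```

```text
t 9.7 p [ 0.5772 -0.0058  0.2011] F [-0.18  0.23 -0.43] w 0.0001 yaw -11.41 zaxis [ 0.004  0.    -1.   ]
tool shift mm [  -0.8 -134.2    1. ]
```

M reads 3.4 N at half travel, so it looks soft. Now R.

Emit:
drive_tool(steps=[[0,-25,0,0,0],[0,-42,0,0,0],[0,-42,0,0,0],[-1,-25,0,0,0],[0,0,0,0,0],[0,0,0,0,0]])

```text
time_s: 10.45
tcp_pos: [0.5501, -0.1369, 0.1979]
tcp_rot: [-0.001, 0.099, 0.995, 0.0]
force: [0.8, 0.7, 0.2]
width: 0.0001
```

```bash
python3 - <<'E'
from h import *
im,d,s=grab('wrist','w4'); z=dict(np.load('w4.npz'));P=cloud('wrist',z)
m=(P[...,2]>.066)&(P[...,2]<.08)&(abs(P[...,0]-.55)<.045)&(abs(P[...,1]+.137)<.045)
v,u=np.nonzero(m);print(m.sum(),u.mean(),v.mean(),cv2.minEnclosingCircle(np.float32(P[m][:,:2])),P[m].mean(0))
E
python3 st.py .5515 -.1375 .148
```

```text
4189 250.29744569109573 205.8075913105753 ((0.5504145622253418, -0.13685528934001923), 0.02593233995139599) [ 0.54673031 -0.13607751  0.07344065]
t 10.5 p [ 0.5503 -0.1365  0.1982] F [ 0.69  0.33 -0.99] w -0.0002 yaw -11.36 zaxis [-0.001  0.001 -1.   ]
tool shift mm [-1.4 -0.7 50.2]
```

View pics/w4.png

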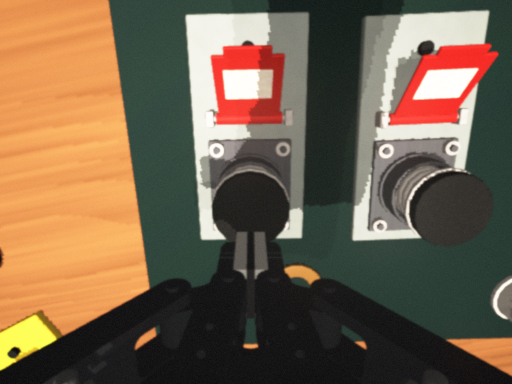

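Pad R, at (250,206), fits a 26 mm circle centred at (0.5504, -0.1369), directly below the tool.

Emit:
drive_tool(steps=[[0,0,20,0,0],[0,0,16,0,0],[0,0,8,0,0],[0,0,3,0,0],[0,0,2,0,0],[0,0,2,0,0],[0,0,1,0,0],[0,0,1,0,0],[0,0,0,0,0]])

```text
time_s: 11.62
tcp_pos: [0.5507, -0.1375, 0.1462]
tcp_rot: [0.0, 0.099, 0.995, -0.0]
force: [-0.4, -0.1, 2.4]
width: 0.0
```

```bash
python3 rd.py 4
```

```text
11.775 mean [  0.5507  -0.1375   0.1462  -0.4306   0.0891   2.0904 -44.6799  21.8477
  -0.12  ] std [0.     0.     0.     0.3178 0.4701 0.5883]
```

Emit:
drive_tool(steps=[[0,0,2,0,0],[0,0,0,0,0]])

```text
time_s: 12.08
tcp_pos: [0.5507, -0.1375, 0.1442]
tcp_rot: [0.0, 0.099, 0.995, -0.0]
force: [-1.0, -0.0, 4.2]
width: -0.0001
```

```bash
python3 rd.py 4
```

```text
12.225 mean [  0.5507  -0.1375   0.1443  -0.9864  -0.4165   4.0575 -43.0924  21.0947
  -0.3383] std [0.     0.     0.     0.2948 0.4621 0.1706]
```

Emit:
drive_tool(steps=[[0,0,2,0,0],[0,0,0,0,0]])

```text
time_s: 12.52
tcp_pos: [0.5507, -0.1375, 0.1424]
tcp_rot: [0.0, 0.099, 0.995, -0.0]
force: [-1.5, -0.7, 7.6]
width: -0.0002
```

```bash
python3 rd.py 4
```

```text
12.675 mean [  0.5507  -0.1375   0.1425  -1.6601  -0.2018   7.3018 -41.7726  20.6411
  -0.6514] std [0.     0.     0.     0.3837 0.565  0.3596]
```

Emit:
drive_tool(steps=[[0,0,1.5,0,0],[0,0,0,0,0]])

```text
time_s: 12.98
tcp_pos: [0.5507, -0.1375, 0.1413]
tcp_rot: [0.0, 0.099, 0.995, -0.0]
force: [-2.6, 0.1, 9.5]
width: 0.0001
```

```bash
python3 rd.py 3
```

```text
13.075 mean [  0.5507  -0.1375   0.1413  -2.1846  -0.1944   9.2209 -40.9142  20.4324
  -0.9237] std [0.     0.     0.     0.291  0.303  0.3297]
```

Emit:
drive_tool(steps=[[0,0,-3,0,0],[0,0,-5,0,0],[0,0,-20,0,0],[0,0,-30,0,0],[0,0,-30,0,0],[0,0,0,0,0]])

```text
time_s: 13.88
tcp_pos: [0.5518, -0.1376, 0.2303]
tcp_rot: [0.002, 0.099, 0.995, -0.0]
force: [-0.0, 0.1, 0.1]
width: 0.0001
```

```bash
python3 st.py .4955 .0065 .2
```

```text
t 13.875 p [ 0.5518 -0.1376  0.2303] F [-0.    0.08  0.07] w 0.0001 yaw -11.41 zaxis [ 0.004 -0.001 -1.   ]
tool shift mm [ 83.8 130.1  30. ]
```

M is the softest: 3.4 N, against 6.2 N (L) and 9.2 N (R). Going above its tag.

Emit:
drive_tool(steps=[[16,24,0,0,0],[25,36,0,0,0],[25,36,0,0,0],[22.8,34.6,10,0,0],[0,0,15,0,0],[0,0,0,0,0],[0,0,0,0,0]])

```text
time_s: 14.75
tcp_pos: [0.4896, 0.0074, 0.203]
tcp_rot: [-0.0, 0.1, 0.995, -0.0]
force: [0.5, 0.7, -0.2]
width: -0.0001
```

```bash
python3 - <<'E'
from h import *
im,d,s=grab('scene','s5'); c=cv2.resize(im[100:290,130:350,::-1],None,fx=3.1,fy=3.1,interpolation=cv2.INTER_CUBIC);cv2.imwrite('pics/c5.png',c)
im,d,s=grab('wrist','w5')
E
python3 st.py .4906 .008 .15
```

```text
t 14.85 p [0.49   0.0073 0.2035] F [-0.05  0.64  0.27] w -0.0004 yaw -11.5 zaxis [ 0.001 -0.    -1.   ]
tool shift mm [-0.5  0.8 53.5]
```

View pics/c5.png

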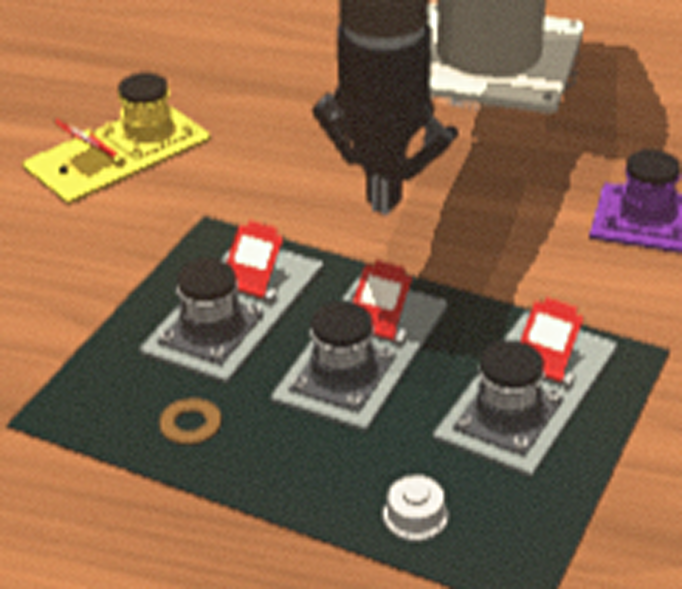

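View pics/w5.png

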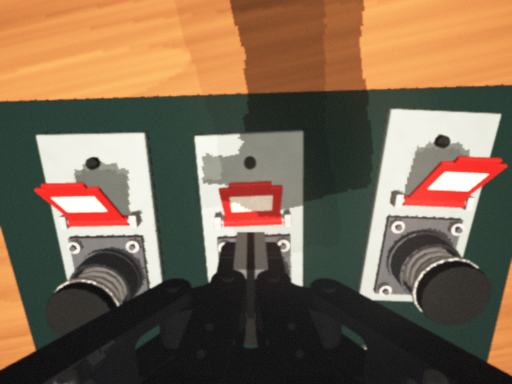

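The tool is right above the middle tag (scene crop (384,205), tag at (380,300)), all three tags still up. Pressing down.

Emit:
drive_tool(steps=[[0,1,25,0,0],[0,0,25,0,0],[0,0,12,0,0],[0,0,5,0,0],[0,0,5,0,0],[0,0,5,0,0],[0,0,5,0,0],[0,0,5,0,0],[0,0,5,0,0],[0,0,5,0,0],[0,0,4,0,0],[0,0,0,0,0]])

```text
time_s: 16.35
tcp_pos: [0.4893, 0.0092, 0.102]
tcp_rot: [-0.0, 0.099, 0.995, -0.0]
force: [-0.5, -0.2, -0.3]
width: -0.0
```

```bash
python3 rd.py 3
```

```text
16.45 mean [ 4.89400e-01  9.20000e-03  1.02200e-01 -9.80000e-03 -2.20200e-01
  2.39000e-02 -3.91845e+01  1.93060e+01 -1.72000e-02] std [1.000e-04 0.000e+00 2.000e-04 3.615e-01 4.850e-02 3.164e-01]
```

```bash
python3 - <<'E'
from h import *
im,d,s=grab('scene','s6'); c=cv2.resize(im[150:280,180:330,::-1],None,fx=4.5,fy=4.5,interpolation=cv2.INTER_CUBIC);cv2.imwrite('pics/c6.png',c)
im,d,s=grab('wrist','w6')
E
```

```text
(no output)
```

View pics/c6.png

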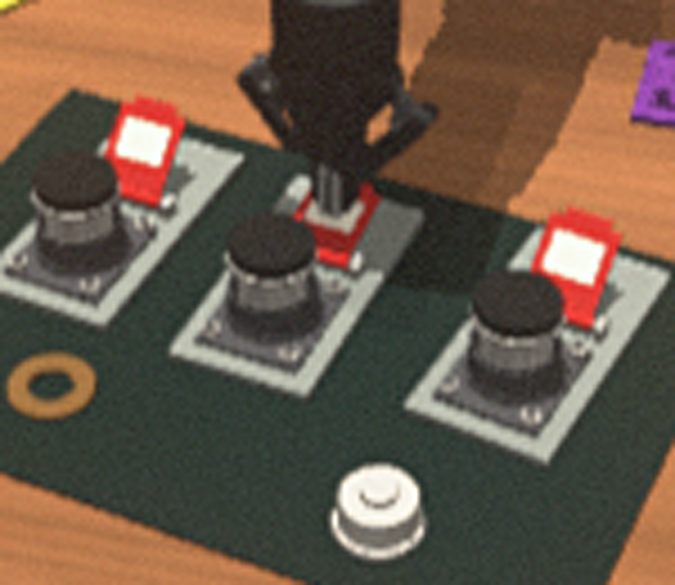

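View pics/w6.png

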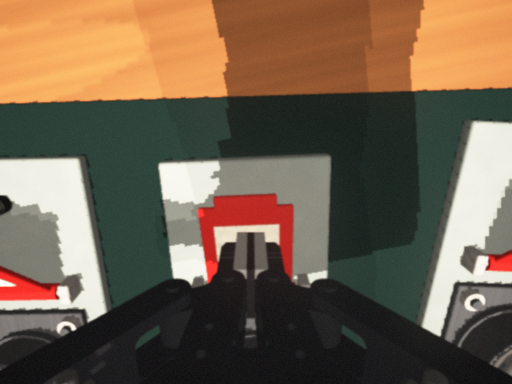

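The tag is folding under the tips at (250,235) in the wrist view. Continuing down to its stop.

Emit:
drive_tool(steps=[[0,0,3,0,0],[0,0,3,0,0],[0,0,2,0,0],[0,0,0,0,0]])

```text
time_s: 17.1
tcp_pos: [0.4894, 0.0091, 0.0941]
tcp_rot: [-0.0, 0.099, 0.995, -0.0]
force: [-0.3, -0.1, -0.1]
width: -0.0002
```

```bash
python3 rd.py 3
```

```text
17.2 mean [ 4.89500e-01  9.10000e-03  9.42000e-02 -7.70000e-02 -2.01700e-01
  6.03000e-02 -3.94427e+01  1.90094e+01 -5.20000e-03] std [1.000e-04 0.000e+00 1.000e-04 2.018e-01 4.510e-01 1.551e-01]
```

Emit:
drive_tool(steps=[[0,0,1,0,0],[0,0,0,0,0]])

```text
time_s: 17.5
tcp_pos: [0.4897, 0.0092, 0.0936]
tcp_rot: [0.0, 0.099, 0.995, 0.0]
force: [0.0, -0.3, 1.6]
width: -0.0002
```

```bash
python3 rd.py 2
```

```text
17.55 mean [ 4.89700e-01  9.10000e-03  9.36000e-02 -2.74000e-01 -1.42500e-01
  2.18190e+00 -3.85786e+01  1.86817e+01 -1.39000e-01] std [0.     0.     0.     0.3039 0.1966 0.5884]
```

Emit:
drive_tool(steps=[[0,0,0.7,0,0],[0,0,0,0,0]])

```text
time_s: 17.85
tcp_pos: [0.4897, 0.0092, 0.0935]
tcp_rot: [0.0, 0.099, 0.995, 0.0]
force: [-1.5, -0.1, 7.2]
width: -0.0002
```

```bash
python3 rd.py 2
```

```text
17.9 mean [ 4.89700e-01  9.20000e-03  9.35000e-02 -1.68260e+00  3.40000e-03
  7.30130e+00 -3.63183e+01  1.82420e+01 -7.96100e-01] std [0.     0.     0.     0.2158 0.108  0.0997]
```

It is hard on the stop: tip z 20.5 mm, force up to 7.3 N with no further travel. Drawing back straight up, then towards the robot.

Emit:
drive_tool(steps=[[0,0,-4,0,0],[0,0,-15,0,0],[0,0,-35,0,0],[0,0,-45,0,0],[20,0,-45,0,0],[40,0,-20,0,0],[40,0,0,0,0],[10,0,0,0,0],[0,0,0,0,0]])

```text
time_s: 19.08
tcp_pos: [0.3818, 0.031, 0.2574]
tcp_rot: [0.001, 0.099, 0.995, 0.0]
force: [0.4, -0.1, -0.0]
width: 0.0001
```

```bash
python3 - <<'E'
from h import *
im,d,s=grab('scene','s7'); c=cv2.resize(im[150:280,150:340,::-1],None,fx=4.1,fy=4.1,interpolation=cv2.INTER_CUBIC);cv2.imwrite('pics/c7.png',c)
im,d,s=grab('wrist','w7')
z=dict(np.load('w7.npz'));P=cloud('wrist',z);hsv=cv2.cvtColor(im,cv2.COLOR_RGB2HSV)
red=((hsv[...,0]<6)|(hsv[...,0]>174))&(hsv[...,1]>170)&(hsv[...,2]>60)
for n,c in [('L',(.51,.16)),('M',(.49,.008)),('R',(.47,-.123))]:
    m=red&(abs(P[...,0]-c[0])<.05)&(abs(P[...,1]-c[1])<.05)
    if m.sum(): print(n,m.sum(),'z pct',np.percentile(P[m][:,2],[5,50,95]).round(4),P[m].mean(0).round(4))
grab('top','t7')
z=dict(np.load('top1.npz'));y=dict(np.load('t7.npz'))
a=z['im'][120:235,180:340].astype(int);b=y['im'][120:235,180:340].astype(int);print('diff',[(abs(a-b).max(-1)>40)[:,i:j].sum() for i,j in((0,65),(65,100),(100,160))])
c=cv2.resize(y['im'][115:240,180:345,::-1],None,fx=4.8,fy=4.8,interpolation=cv2.INTER_CUBIC);cv2.imwrite('pics/c8.png',c)
E
python3 st.py
```

```text
L 554 z pct [0.0233 0.0484 0.0619] [0.5107 0.1583 0.0433]
R 443 z pct [0.0229 0.0521 0.0619] [ 0.471  -0.1202  0.0445]
diff [np.int64(746), np.int64(688), np.int64(0)]
t 19.225 p [0.3828 0.0308 0.2569] F [-0.13 -0.6   0.18] w -0.0001 yaw -11.43 zaxis [ 0.001  0.    -1.   ]
```

View pics/c7.png

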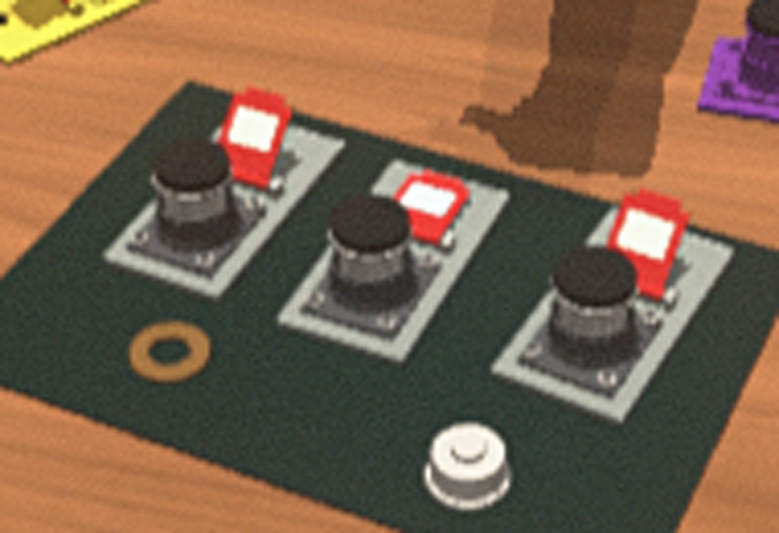

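View pics/w7.png

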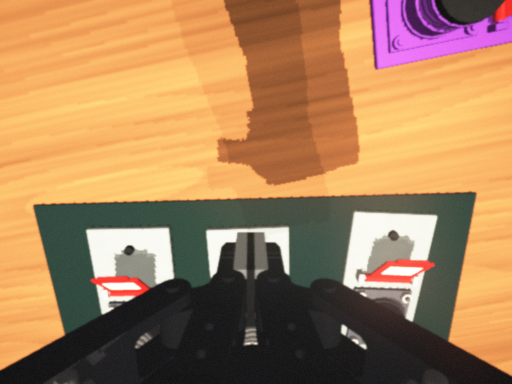

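View pics/c8.png

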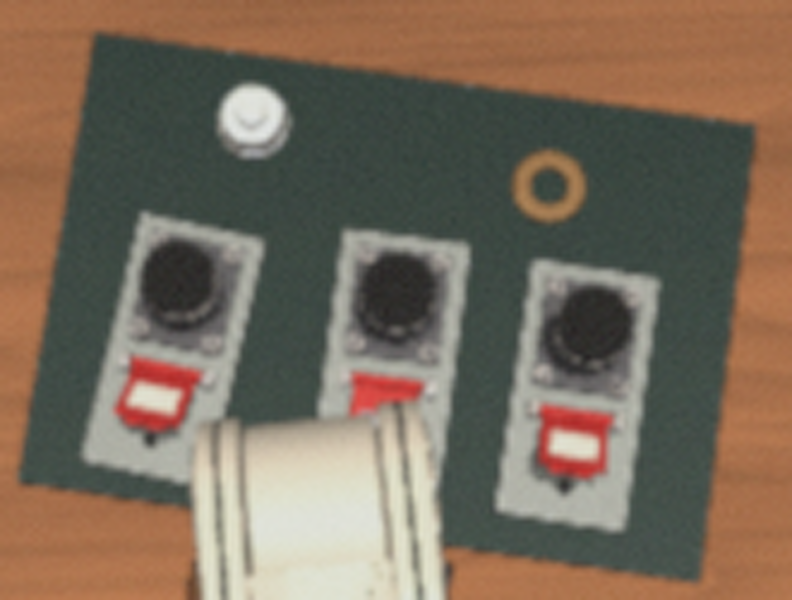

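The middle tag looks flat with no shadow under it, at (430,205) in the crop. The outer tags are up and the mounts are unmoved. One check of its flatness from the scene depth.

```bash
python3 - <<'E'
from h import *
z=dict(np.load('s7.npz'));P=cloud('scene',z);hsv=cv2.cvtColor(z['im'],cv2.COLOR_RGB2HSV)
red=((hsv[...,0]<8)|(hsv[...,0]>172))&(hsv[...,1]>120)
pad=np.array([.5765,-.0058]);ax=np.array([-np.cos(.159),np.sin(.159)])
w=(hsv[...,1]<60)&(hsv[...,2]>170)
for n,pad in [('L',(.587,.1415)),('M',(.5765,-.0058)),('R',(.5505,-.137))]:
    s=(P[...,:2]-np.array(pad))@ax
    m=cv2.dilate((red&(s>.05)&(s<.13)&(np.linalg.norm(P[...,:2]-np.array(pad),axis=-1)<.13)).astype(np.uint8),np.ones((1,1)))>0
    k=np.polyfit(s[m],P[m][:,2],1);print(n,m.sum(),'slope deg',np.degrees(np.arctan(k[0])).round(1),'z rng',np.percentile(P[m][:,2],[5,50,95]).round(4),'s',np.percentile(s[m],[2,98]).round(3))
# patch by ray at z=.021
t,r=ray('scene',((430+.5)/4.1-.5+150,(196+.5)/4.1-.5+150));q=t+r*(.021-t[2])/r[2];print('patch',q.round(4),'dist from pad',np.linalg.norm(q[:2]-[.5765,-.0058]))
E
```

```text
L 188 slope deg 38.9 z rng [0.0223 0.0427 0.0583] s [0.052 0.099]
M 127 slope deg -3.6 z rng [0.0141 0.0194 0.023 ] s [0.052 0.125]
R 184 slope deg 39.0 z rng [0.0207 0.034  0.0595] s [0.052 0.099]
patch [0.4858 0.0069 0.021 ] dist from pad 0.09157500011870666
```

```bash
python3 -c "
from plant import env
print(env.finish_job())"
```

```text
the job is handed in; nothing more can be done
None
```

I pressed the three pads in order from the robot's left to its right, found the middle mount softest, and folded its red tag flat. The job is handed in, with the arm drawn back about 0.1 m towards the robot and up, at about 19 s of the 56 s.

| Mount | Force at about 6 mm (half travel) | Spring |
|---|---|---|
| Left | 6.2 N | middle |
| Middle | 3.4 N | softest |
| Right | 9.2 N | stiffest |

- **Middle tag:** it reached its stop, with the force rising to 7.3 N and no further travel. The scene depth afterwards shows it level within noise (-3.6°), its face at about 19 to 21 mm.
- **Other two tags:** both are still up, measuring about 39° by the same fit. That reads lower than the 40 to 46° expected, probably from edge-pixel mixing in the depth. Neither tag was touched.
- **Mounts and loose parts:** mounts, plug and washer appear unmoved in the before and after pictures. I did not compare the bearing and tray afterwards, but the tool passed them only at height.
- **Failed checks:** the last wrist picture could not see the middle tag because the fingers hid it, and the arm partly covered it in the top view. Its flatness therefore rests on the scene view and the press readings. The top-view pixel comparison also told nothing for the left and middle mounts, because the arm was in the picture.

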